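# Find the standoff's blind hole on the gauge pin and hold it hole-up

### The arm

A 6-joint arm with a two-finger parallel gripper is mounted at the origin on a cart in front of the work surface, level with it; the furniture and walls round the work are solid. World frame = base frame: x ahead of the robot, y to its left, z up, the work surface at z = 0. Lengths are in m, angles in rad, forces in N, time in s.
With the tool pointing down it reaches from about 0.3 to 0.775 m from the base axis. Payload 14.6 kg.
Tool frame: the origin (TCP) lies midway between the tips of the shut fingers; the grasp point (between the pads) lies 19 mm behind it (ctrl.grip_depth is the distance from the TCP to the grasp point, in m); z points along the fingers, x is the direction in which the jaws open and shut, and the axes are right-handed (so a half turn about z gives the same grasp; the last joint's range is limited). The gripper opens to 94 mm and grips with 3 to 60 N. Pads are 16 mm wide; open, the fingers measure 119 mm over their backs; the gripper's body (75 mm by 177 mm) begins 78 mm behind the grasp point.
Start: joints at [-1.316, 0.3, 1.521, -0, 1.321, -0.067], TCP at [0.174, -0.522, 0.205] pointing down, gripper open.
Joint ranges: [-3.03, 3.03], [-0.79, 2.21], [0.23, 2.52], [-1.04, 4.18], [0, 3.07], [-2.55, 2.55]. Speed limits (rad/s): [2.22, 2.22, 2.57, 3.14, 3.14, 3.14].

### API

Orientations are given as [roll, pitch, yaw] about the fixed x, y, z axes, in that order (R = Rz(yaw) Ry(pitch) Rx(roll)).
In Python, from station import ctrl gives the robot as it stands.
- The arm moves only by the tool play_rows, never from a script. Its argument "steps" is a list that holds one entry, the list of rows, each a list of 7 numbers: the shift along the tool's x, y, z in cm, then the turn, a rotation vector about the tool's x, y, z in rad, then the opening, from 0 (shut) to 1 (fully open). In form: [[[x, y, z, ax, ay, az, hand], ...]]. A call has 1 to 20 rows; each row is the pose to reach, as a shift and turn from the pose measured when the call began, along the tool's axes at that moment; what a row does not reach only later rows make up. A row lasts 1/12 s, in which the tool goes at most 41.7 mm and 7.16 degrees, less where a joint would pass 70% of its speed; a pose out of reach is approached as far as the arm can. A call with a gripper value outside its range is refused whole. The fingers move at their own pace and stop on an object; "force" is the grip in N (left out, the last holds). Time passes only in rows, so rows that repeat a pose let the fingers close. It gives the time, the measured TCP pose, the force and the opening at its end, in the units of the state.
- ctrl.get_obs(): the state, without advancing time (a new reading comes with each control period).
- ctrl.camera(name): name is "scene" or "top"; returns a dict with "frame" (400x640x3 uint8, blue, green, red), "fovy" (degrees; the focal length in pixels is half the picture's height over the tangent of half this angle, whatever the lens; pixels are square), "cx", "cy" (the principal point, pixels), "world_to_cam" (4x4, takes a point from world to camera coordinates). Camera axes: x right, y up, looking along -z (the intrinsics and any distortion apply to the point x, -y, -z); pixel columns grow to the right and rows downward; lengths in m; the calibration is good to about 2 mm. A picture is of the moment at which its call begins. There is no depth.
- ctrl.hand_in(): hands the job in, once; it reports no verdict.
The state is a dict: "time_s": time; "qpos": joint angles; "joint_vel": joint speeds; "tau": joint torques, N m; "ee_pos": TCP position; "eef_rot": TCP orientation; "force": force on the tool from outside, world axes, zero at the start; "moment": the same for the moment, N m; "grip_width": finger opening in m.
Only numpy, scipy, OpenCV 4.12 (cv2) and the standard library are available. Lean on these libraries where they do the work, as an engineer would, in place of code of your own. Each camera call takes 0.05 s, during which the arm holds its last target. There are 200 camera calls.

### The job

The square aluminium standoff has the same round mouth in both ends, but only one is the deep blind hole; the other is a shallow recess. Feel for the deep hole by sliding the standoff onto the level pin of the gauge stand until the pin touches the bottom, then draw it off and turn it over so that the deep hole points straight up. Finish while still holding it like that in the gripper, well clear of the bench and the stand (the mouth at least 20 cm above the bench), and leave the petri dishes, tape, timer and beaker where they stand.

Things in the scene. Friction and masses are not known exactly. Their poses are not given: they have to be found in the camera images.
- standoff: Loose square aluminium bar 70 x 36 x 36 mm, 110 to 225 g, lying on the bench in any heading. Origin: centre of its underside as it starts, 18 mm below its long axis; z up as it starts; x runs along the bar to the deep-hole end. Both ends have a central round mouth 18 mm wide: at x = +35 mm the blind hole, 32 mm deep; at x = -35 mm a recess only 6 mm deep.
- standoff_mouth (a point): Centre of the deep hole's mouth, on the standoff's long axis, 35 mm along x and 18 mm along z from its origin; axes as the standoff's. (Surroundings: a tray of bottles 120 mm high begins at y = -0.2, 0.15 m or more to the right of the standoff's start, and hoses hang low behind it, beyond x = 0.7: the room to lean or swing the wrist is on the left.)
- gauge: Fixed dark steel gauge stand. Base 90 x 70 mm, 10 mm thick (screw heads 3 mm more); origin: centre of its underside. Post 20 (x) by 24 (y) mm, 100 mm high, centred at x = -20 mm. From it a level pin 12 mm thick points along +x (roughly to the right, -y), 85 mm above the bench; past a collar 20 mm wide and 4 mm thick the pin is 36 mm long.
- pin_tip (a point): Tip of the gauge pin, on its axis, 30 mm in +x from the stand's origin and 85 mm above the bench; axes as the stand's (+x is where the pin points).
- petri1: Bystander: a closed petri dish, 58 mm across and 15 mm high; loose, to be left alone. Origin: centre of its underside.
- petri2: Bystander: a closed petri dish, 58 mm across and 15 mm high; loose, to be left alone. Origin: centre of its underside.
- tape_roll: Bystander: a roll of tape lying flat, 97 mm across, 19 mm high; loose, to be left alone. Origin: centre of its underside.
- timer: Bystander: a small kitchen-style timer, 64 x 70 mm, 20 mm high; loose, to be left alone. Origin: centre of its underside.
- beaker: Bystander: an empty glass beaker, 74 mm across, 93 mm high; loose, to be left alone. Origin: centre of its underside.
There are look-alikes about, which are no part of the job. Several things have the shape of the standoff; the one meant has the colours described above.

How it is judged:
By the outcome, as a careful person would: the job done as asked, in the order asked, and still so for the second after the job is handed in, while the arm keeps its last pose, push and grip.
It also fails if it takes over 72 s, if anything falls off the work surface, if the arm or the gripper's body presses on something with over 40 N, if the wrist force passes 120 N, or if a joint passes its speed limit or range.

## Working session

There is one attempt and no reset: what is moved stays moved. The work goes in short steps, Python scripts to look and compute and a tool call to move; the robot and the scene stay as the last step left them, time stands still between calls to the robot, and variables do not carry over. Pictures are saved under pics/ and viewed, about 8 in all and at most 12, crops included, and the job is handed in when it is done.

Besides the shell and the picture viewer there is one more tool, called after ">>>" as name(argument=value, ...), one argument or row to a line, values as JSON. play_rows: Moves the arm, as the interface text tells. Its arguments: {"type":"object","properties":{"steps":{"type":"array"},"force":{"type":"number"}},"required":["steps"]}

```bash
mkdir -p pics; ls
python3 - <<'E'
from station import ctrl
import cv2,numpy as np
for n in("scene","top"):
    c=ctrl.camera(n);cv2.imwrite(f"pics/{n}0.png",c["frame"])
    W=np.array(c["world_to_cam"]);print(n,{k:v for k,v in c.items() if k not in("frame","world_to_cam")},(-W[:3,:3].T@W[:3,3]).round(3),W.round(3).tolist())
print(ctrl.get_obs(),ctrl.grip_depth)
E
```

```text
pics
scene {'fovy': 50.34284788907135, 'cx': 322.60416289329567, 'cy': 202.27335231277178} [0.16  0.957 0.507] [[-0.888, -0.459, -0.002, 0.582], [0.212, -0.414, 0.885, -0.087], [-0.407, 0.786, 0.465, -0.922], [0.0, 0.0, 0.0, 1.0]]
top {'fovy': 54.792124107567965, 'cx': 323.3451874831929, 'cy': 198.07333929883148} [0.432 0.224 0.936] [[0.004, -1.0, 0.025, 0.198], [0.991, 0.007, 0.137, -0.558], [-0.137, 0.025, 0.99, -0.873], [0.0, 0.0, 0.0, 1.0]]
{'time_s': 0.1, 'qpos': array([-1.31562706e+00,  3.00395132e-01,  1.52152067e+00,  3.87282293e-05,
        1.32068785e+00, -6.66097425e-02]), 'joint_vel': array([-0.0005145 , -0.00057301, -0.00187979, -0.00075963,  0.00037797,
        0.00072702]), 'tau': array([ 2.26884340e-04, -5.32644475e+01, -3.53282940e+01,  7.08818645e-02,
        2.35254492e-02, -6.81179222e-05]), 'ee_pos': array([ 0.17388307, -0.52154472,  0.20495355]), 'eef_rot': array([-3.14148793e+00,  1.00626226e-03, -1.24902687e+00]), 'force': array([-0.52548895,  0.43189076, -0.52522471]), 'moment': array([-0.00182727,  0.00860854, -0.03094712]), 'grip_width': 0.09395680690553472} 0.0188
```

View pics/scene0.png

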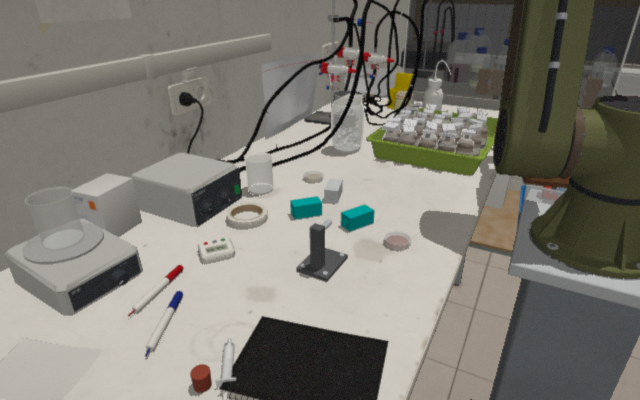

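View pics/top0.png

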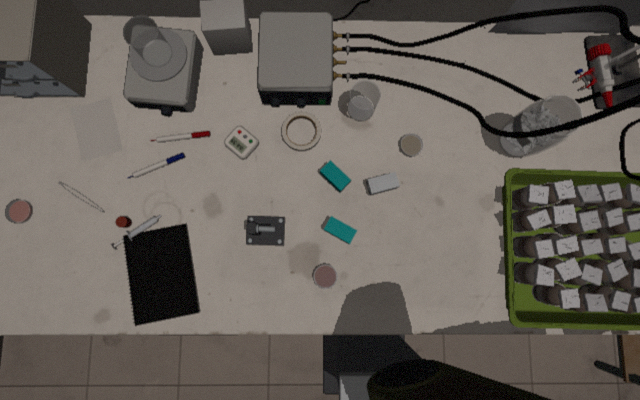

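The pieces shaped like the standoff are the teal ones at top (335,176) and (340,230), and the grey one at (382,183). In the scene view the grey one is at (333,189). Grey fits "aluminium". I'll confirm that in one crop and measure it along with the gauge.

```bash
cat > h.py <<'E'
from station import ctrl
import cv2,numpy as np
from scipy.spatial.transform import Rotation as R
def cam(n):
    c=ctrl.camera(n);W=np.array(c["world_to_cam"]);f=200/np.tan(np.radians(c["fovy"]/2))
    return c["frame"],(W,f,c["cx"],c["cy"])
def proj(K,P):
    W,f,cx,cy=K;p=np.atleast_2d(P)@W[:3,:3].T+W[:3,3]
    return np.c_[cx+f*p[:,0]/-p[:,2],cy-f*p[:,1]/-p[:,2]]
def ray(K,uv):
    W,f,cx,cy=K;u,v=uv;d=W[:3,:3].T@np.array([(u-cx)/f,-(v-cy)/f,-1.]);return -W[:3,:3].T@W[:3,3],d
def onz(K,uv,z):
    o,d=ray(K,uv);return o+d*(z-o[2])/d[2]
def tri(K1,a,K2,b):
    A=[];B=[]
    for K,u in((K1,a),(K2,b)):
        o,d=ray(K,u);d=d/np.linalg.norm(d);M=np.eye(3)-np.outer(d,d);A.append(M);B.append(M@o)
    return np.linalg.lstsq(np.vstack(A),np.hstack(B),rcond=None)[0]
E
python3 - <<'E'
from h import *
ft,_=cam("top");fs,_=cam("scene")
z=lambda f,x,y,w,h,s:cv2.resize(f[y:y+h,x:x+w],None,fx=s,fy=s,interpolation=cv2.INTER_CUBIC)
a=z(ft,350,155,70,50,8)   # 560x400
b=z(ft,235,205,60,50,4);b2=z(fs,290,170,60,50,4)
c=np.hstack([a[:400],np.vstack([b,b2])]);print(c.shape)
cv2.imwrite("pics/crop1.png",c)
E
```

```text
(400, 800, 3)
```

View pics/crop1.png

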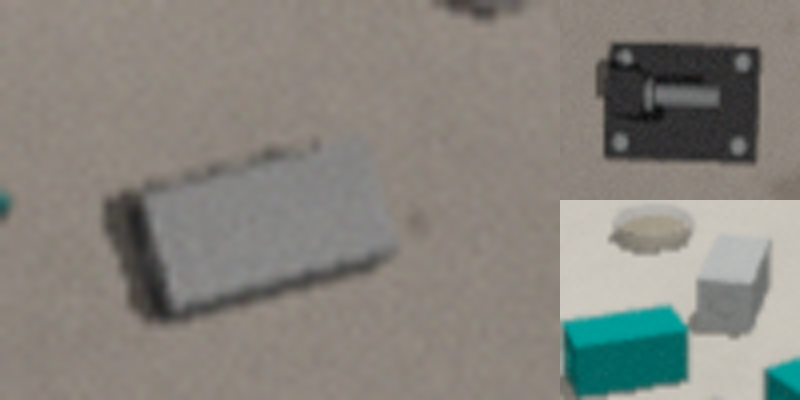

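The crop shows one plain grey bar, with top-face corners at about (367.5,178.5), (395.5,172.5), (399.5,187) and (371,193.5). This is the aluminium standoff. The gauge pin runs from the collar at (257,229) to its tip at (275,229).

Run:
```python
from h import *
ft,K=cam("top");fs,S=cam("scene")
C=np.array([onz(K,p,.036)[:2] for p in [(367.2,178.4),(395.3,172.2),(399.1,186.5),(370.8,193.3)]])
print("corners",C.round(4).tolist(),"sides",np.linalg.norm(C-np.roll(C,-1,0),axis=1).round(4),"ctr",C.mean(0).round(4))
d=(C[1]+C[2]-C[0]-C[3]);print("heading",np.arctan2(d[1],d[0]))
# gauge base: dark mask for orientation
g=cv2.cvtColor(ft,cv2.COLOR_BGR2GRAY);m=np.zeros_like(g);m[205:255,235:295]=(g[205:255,235:295]<75)*255
q=[(250.7,219),(275,220),(274,241),(249,240)]
b=np.array([(610,43),(760,46),(756,162),(605,158)],float);b=(b-[560,0]+.5)/4-.5+[235,205]
B=np.array([onz(K,p,.010)[:2] for p in b]);print("base",B.round(4).tolist(),np.linalg.norm(B-np.roll(B,-1,0),axis=1).round(4),"ctr",B.mean(0).round(4))
d=B[1]+B[2]-B[0]-B[3];gy=np.arctan2(d[1],d[0]);d2=B[0]+B[1]-B[2]-B[3];print("gauge yaw",gy,np.arctan2(d2[1],d2[0])-np.pi/2)
t=[onz(K,((x-560+.5)/4-.5+235,(y+.5)/4-.5+205),.085) for x,y in((720,96.5),(648,96))]
print("tip,collar",np.round(t,4), "pred tip",B.mean(0)+.03*np.array([np.cos(gy),np.sin(gy)]))
print("tip in scene",proj(S,t),)
z=np.vstack([cv2.resize(fs[205:285,285:365],None,fx=7,fy=7,interpolation=cv2.INTER_CUBIC)])
cv2.imwrite("pics/crop2.png",z)
for n,uv,h in(("petri",(324,276),.015),("petri",(411,145),.015),("tape",(300,132),.019),("timer",(241,142),.02),("beaker base",(357,108),0),("teal1",(335,177),.036),("teal2",(340,230),.036)):print(n,onz(K,uv,h).round(3))
```

```text
corners [[0.6047, 0.0973], [0.6203, 0.0299], [0.5858, 0.0215], [0.5689, 0.0892]] sides [0.0693 0.0355 0.0698 0.0367] ctr [0.5949 0.0595]
heading -1.3350407307505185
base [[0.5172, 0.3833], [0.5159, 0.2937], [0.4468, 0.2948], [0.4488, 0.3842]] [0.0897 0.0691 0.0894 0.0684] ctr [0.4822 0.339 ]
gauge yaw -1.5889634545005837 -1.5855515286648971
tip,collar [[0.4812 0.3094 0.085 ]
 [0.4813 0.3488 0.085 ]] pred tip [0.4816215  0.30898863]
tip in scene [[328.99089247 221.27428039]
 [319.64250014 230.60117332]]
petri [0.375 0.199 0.015]
petri [ 0.694 -0.015  0.015]
tape [0.722 0.259 0.019]
timer [0.695 0.402 0.02 ]
beaker base [0.793 0.116 0.   ]
teal1 [0.607 0.174 0.036]
teal2 [0.482 0.162 0.036]
```

View pics/crop2.png

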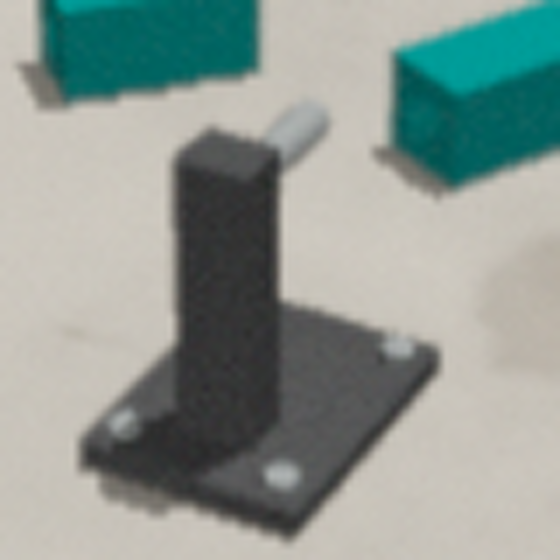

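```bash
cat >> h.py <<'E'
def rows(*tg):
    """tg: (pos, Rotation or None=keep) world targets for the TCP -> row numbers from the present pose"""
    o=ctrl.get_obs();R0=R.from_euler("xyz",o["eef_rot"])
    for p,r in tg:
        print((R0.inv().apply(np.array(p)-o["ee_pos"])*100).round(2).tolist(),((R0.inv()*r).as_rotvec() if r is not None else np.zeros(3)).round(3).tolist())
def down(yaw):return R.from_euler("xyz",[np.pi,0,yaw])
E
python3 -c "
from h import *
rows(([.595,.0595,.2],down(.236)))"
```

```text
[-41.82, -58.33, 0.55] [-0.0, 0.0, -1.485]
```

>>> play_rows(
  steps=[
    [[-20,-28,-3,0,0,-0.7,1],[-41.8,-58.3,0.5,0,0,-1.485,1],[-41.8,-58.3,0.5,0,0,-1.485,1],[-41.8,-58.3,0.5,0,0,-1.485,1],[-41.8,-58.3,0.5,0,0,-1.485,1],[-41.8,-58.3,0.5,0,0,-1.485,1],[-41.8,-58.3,0.5,0,0,-1.485,1],[-41.8,-58.3,0.5,0,0,-1.485,1],[-41.8,-58.3,0.5,0,0,-1.485,1],[-41.8,-58.3,0.5,0,0,-1.485,1],[-41.8,-58.3,0.5,0,0,-1.485,1],[-41.8,-58.3,0.5,0,0,-1.485,1],[-41.8,-58.3,0.5,0,0,-1.485,1],[-41.8,-58.3,0.5,0,0,-1.485,1],[-41.8,-58.3,0.5,0,0,-1.485,1],[-41.8,-58.3,0.5,0,0,-1.485,1],[-41.8,-58.3,0.5,0,0,-1.485,1],[-41.8,-58.3,0.5,0,0,-1.485,1],[-41.8,-58.3,0.5,0,0,-1.485,1],[-41.8,-58.3,0.5,0,0,-1.485,1]],
  ],
)

```text
time_s: 1.97
ee_pos: [0.5944, 0.059, 0.2]
eef_rot: [-3.141, 0.001, 0.237]
force: [-0.4, -0.2, 0.9]
grip_width: 0.0938
```

```bash
python3 -c "
from h import *
o=ctrl.get_obs();print(o['time_s'],o['qpos'].round(3),o['ee_pos'].round(4),o['eef_rot'].round(3))
rows(([.595,.0595,.06],down(.236)),([.595,.0595,.005],down(.236)))"
```

```text
1.9667 [ 0.038  0.411  1.385  0.     1.347 -0.199] [0.5944 0.059  0.2   ] [-3.141e+00  1.000e-03  2.370e-01]
[0.08, -0.03, 14.0] [-0.0, 0.001, 0.001]
[0.09, -0.03, 19.5] [-0.0, 0.001, 0.001]
```

>>> play_rows(
  steps=[
    [[0,0,4,0,0,0,1],[0,0,8,0,0,0,1],[0.1,0,12,0,0,0,1],[0.1,0,14,0,0,0,1],[0.1,0,15.5,0,0,0,1],[0.1,0,17,0,0,0,1],[0.1,0,18,0,0,0,1],[0.1,0,19,0,0,0,1],[0.1,0,19.4,0,0,0,1],[0.1,0,19.4,0,0,0,1],[0.1,0,19.4,0,0,0,0.2],[0.1,0,19.4,0,0,0,0.2],[0.1,0,19.4,0,0,0,0.2],[0.1,0,19.4,0,0,0,0.2],[0.1,0,19.4,0,0,0,0.2],[0.1,0,19.4,0,0,0,0.2],[0.1,0,19.4,0,0,0,0.2],[0.1,0,19.4,0,0,0,0.2],[0.1,0,19.4,0,0,0,0.2],[0.1,0,19.4,0,0,0,0.2]],
  ],
  force=40,
)

```text
time_s: 3.63
ee_pos: [0.5952, 0.0592, 0.006]
eef_rot: [-3.141, 0.001, 0.237]
force: [-0.2, -0.5, -0.7]
grip_width: 0.036
```

```bash
python3 -c "
from h import *
o=ctrl.get_obs();print(o['time_s'],o['qpos'].round(3),o['ee_pos'].round(4),o['eef_rot'].round(3),o['force'].round(2),o['grip_width'])"
```

```text
3.6333 [ 0.038  0.633  1.538  0.     0.972 -0.199] [0.5952 0.0592 0.006 ] [-3.141e+00  1.000e-03  2.370e-01] [-0.17 -0.51 -0.74] 0.035975877791633276
```

```bash
python3 -c "
from h import *
rows(([.595,.0595,.15],None),([.480,.24,.15],down(-.016)),([.480,.24,.073],down(-.016)))"
```

```text
[-0.03, -0.03, -14.4] [0.0, 0.0, 0.0]
[-6.97, -20.28, -14.39] [-0.0, 0.001, 0.253]
[-6.96, -20.28, -6.69] [-0.0, 0.001, 0.253]
```

>>> play_rows(
  steps=[
    [[0,0,-3,0,0,0,0.2],[0,0,-7,0,0,0,0.2],[0,0,-11,0,0,0,0.2],[0,0,-14.4,0,0,0,0.2],[-1.5,-4,-14.4,0,0,0.05,0.2],[-2.8,-8,-14.4,0,0,0.1,0.2],[-4.2,-12,-14.4,0,0,0.15,0.2],[-5.6,-16,-14.4,0,0,0.2,0.2],[-7,-20.3,-14.4,0,0,0.253,0.2],[-7,-20.3,-14.4,0,0,0.253,0.2],[-7,-20.3,-12,0,0,0.253,0.2],[-7,-20.3,-9.5,0,0,0.253,0.2],[-7,-20.3,-7.5,0,0,0.253,0.2],[-7,-20.3,-6.7,0,0,0.253,0.2],[-7,-20.3,-6.7,0,0,0.253,0.2],[-7,-20.3,-6.7,0,0,0.253,0.2]],
  ],
)

```text
time_s: 4.97
ee_pos: [0.4799, 0.2401, 0.0736]
eef_rot: [-3.141, 0.001, -0.016]
force: [1.3, -0.3, -1.6]
grip_width: 0.0357
```

Run:
```python
from h import *
o=ctrl.get_obs();print(o['time_s'],o['qpos'].round(3),o['ee_pos'].round(4),o['eef_rot'].round(4),o['force'].round(2),o['moment'].round(3),o['grip_width'])
ft,K=cam("top");fs,S=cam("scene")
z=lambda f,x,y,w,h:cv2.resize(f[y:y+h,x:x+w],None,fx=5,fy=5,interpolation=cv2.INTER_CUBIC)
cv2.imwrite("pics/pre1.png",np.hstack([z(ft,240,190,80,80),z(fs,295,165,80,80)]))
```

```text
4.9667 [3.950e-01 4.180e-01 1.691e+00 1.000e-03 1.033e+00 4.120e-01] [0.4799 0.2401 0.0736] [-3.1415e+00  9.0000e-04 -1.6400e-02] [ 1.26 -0.25 -1.6 ] [-0.028 -0.06   0.016] 0.035702933176564026
```

View pics/pre1.png

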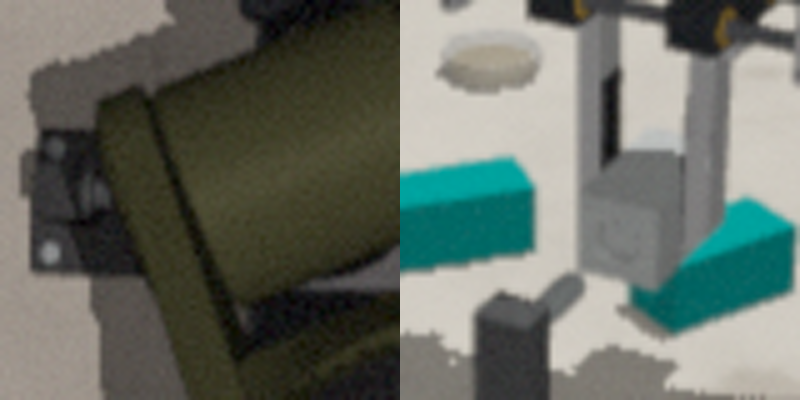

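The mouth (339,212) lines up with the pin tip (329,222) as projected. Its floor looks light, so this is probably the recess. A short feel on the pin will settle it.

>>> play_rows(
  steps=[
    [[0,-1,0,0,0,0,0.2],[0,-2,0,0,0,0,0.2],[0,-2.4,0,0,0,0,0.2],[0,-2.8,0,0,0,0,0.2],[0,-3.2,0,0,0,0,0.2],[0,-3.5,0,0,0,0,0.2],[0,-3.7,0,0,0,0,0.2],[0,-3.8,0,0,0,0,0.2],[0,-3.8,0,0,0,0,0.2]],
  ],
)

```text
time_s: 5.82
ee_pos: [0.481, 0.2784, 0.0744]
eef_rot: [-3.141, -0.001, -0.016]
force: [-0.1, 0.2, -1.8]
grip_width: 0.0354
```

>>> play_rows(
  steps=[
    [[0,-0.1,0,0,0,0,0.2],[0,-0.2,0,0,0,0,0.2],[0,-0.3,0,0,0,0,0.2],[0,-0.3,0,0,0,0,0.2]],
  ],
)

```text
time_s: 6.15
ee_pos: [0.481, 0.281, 0.0744]
eef_rot: [3.142, -0.001, -0.016]
force: [-0.4, -3.9, -1.1]
grip_width: 0.0358
```

>>> play_rows(
  steps=[
    [[0,-0.1,0,0,0,0,0.2],[0,-0.2,0,0,0,0,0.2],[0,-0.2,0,0,0,0,0.2]],
  ],
)

```text
time_s: 6.4
ee_pos: [0.481, 0.2812, 0.0745]
eef_rot: [3.138, 0.0, -0.017]
force: [-1.4, -16.5, 3.8]
grip_width: 0.0358
```

The pin stops 7 mm in, with 16 N, so this end is the recess and the deep hole is at the tool's +y end. Turning the bar straight round would take joint 6 past its range (about -2.7). I'll back off, set the bar down on clear bench, and regrasp it a half turn round.

>>> play_rows(
  steps=[
    [[0,0.4,0,0,0,0,0.2],[0,1.5,0,0,0,0,0.2],[0,3,0,0,0,0,0.2],[0,4.5,0,0,0,0,0.2],[0,5,-3,0,0,0,0.2],[0,6,-6,0,0,0,0.2],[0,6,-7.5,0,0,0,0.2],[0,6,-7.5,0,0,0,0.2]],
  ],
)

```text
time_s: 7.07
ee_pos: [0.4815, 0.2208, 0.1531]
eef_rot: [3.141, -0.005, -0.018]
force: [0.4, 0.2, -1.0]
grip_width: 0.0363
```

```bash
python3 -c "
from h import *
o=ctrl.get_obs();print(o['time_s'],o['qpos'].round(3),o['ee_pos'].round(4),o['eef_rot'].round(4),o['force'].round(2))
rows(([.50,.02,.15],down(-1.2)),([.50,.02,.03],down(-1.2)),([.5,.02,.0065],down(-1.2)))"
```

```text
7.0667 [ 0.362  0.302  1.645 -0.003  1.19   0.381] [0.4815 0.2208 0.1531] [ 3.1406 -0.005  -0.0179] [ 0.41  0.19 -0.98]
[2.21, 20.04, 0.34] [-0.002, -0.005, 1.182]
[2.15, 20.03, 12.34] [-0.002, -0.005, 1.182]
[2.14, 20.03, 14.69] [-0.002, -0.005, 1.182]
```

>>> play_rows(
  steps=[
    [[2.2,20,0.3,0,-0.005,1.182,0.2],[2.2,20,0.3,0,-0.005,1.182,0.2],[2.2,20,0.3,0,-0.005,1.182,0.2],[2.2,20,0.3,0,-0.005,1.182,0.2],[2.2,20,0.3,0,-0.005,1.182,0.2],[2.2,20,0.3,0,-0.005,1.182,0.2],[2.2,20,0.3,0,-0.005,1.182,0.2],[2.2,20,0.3,0,-0.005,1.182,0.2],[2.2,20,0.3,0,-0.005,1.182,0.2],[2.2,20,0.3,0,-0.005,1.182,0.2],[2.2,20,0.3,0,-0.005,1.182,0.2],[2.2,20,4,0,-0.005,1.182,0.2],[2.2,20,8,0,-0.005,1.182,0.2],[2.2,20,11,0,-0.005,1.182,0.2],[2.2,20,13,0,-0.005,1.182,0.2],[2.2,20,14,0,-0.005,1.182,0.2],[2.2,20,14.4,0,-0.005,1.182,0.2],[2.2,20,14.6,0,-0.005,1.182,0.2],[2.2,20,14.6,0,-0.005,1.182,0.2]],
  ],
)

```text
time_s: 8.65
ee_pos: [0.501, 0.0202, 0.0081]
eef_rot: [-3.139, 0.001, -1.199]
force: [0.1, -0.5, -1.2]
grip_width: 0.036
```

```bash
python3 -c "
from h import *
o=ctrl.get_obs();print(o['time_s'],o['qpos'].round(3),o['ee_pos'].round(4),o['eef_rot'].round(4),o['force'].round(2),o['grip_width'])
"
```

```text
8.65 [-0.034  0.457  1.825  0.002  0.857  1.164] [0.501  0.0202 0.0081] [-3.1390e+00  6.0000e-04 -1.1992e+00] [ 0.14 -0.51 -1.23] 0.03597450349105969
```

>>> play_rows(
  steps=[
    [[0,0,0.1,0,0,0,0.2],[0,0,0.2,0,0,0,0.2],[0,0,0.2,0,0,0,0.8],[0,0,0.2,0,0,0,1],[0,0,0.2,0,0,0,1],[0,0,0.2,0,0,0,1],[0,0,-2,0,0,0,1],[0,0,-5,0,0,0,1],[0,0,-7,0,0,-0.1,1],[0,0,-7,0,0,-1.7,1],[0,0,-7,0,0,-1.7,1],[0,0,-7,0,0,-1.7,1],[0,0,-7,0,0,-1.7,1],[0,0,-7,0,0,-1.7,1],[0,0,-7,0,0,-1.7,1],[0,0,-7,0,0,-1.7,1],[0,0,-7,0,0,-1.7,1],[0,0,-7,0,0,-1.7,1],[0,0,-7,0,0,-1.7,1],[0,0,-7,0,0,-1.7,1]],
  ],
)

```text
time_s: 10.32
ee_pos: [0.5009, 0.0201, 0.0782]
eef_rot: [-3.141, -0.003, 0.282]
force: [0.0, -0.1, 0.1]
grip_width: 0.0938
```

```bash
python3 -c "
from h import *
o=ctrl.get_obs();print(o['time_s'],o['qpos'].round(3),o['ee_pos'].round(4),o['eef_rot'].round(4),o['force'].round(2),o['grip_width'])
y=-1.199+np.pi
rows(([.501,.020,.08],down(y)),([.501,.020,.006],down(y)))
"
```

```text
10.3167 [-0.034  0.341  1.79   0.002  1.009 -0.317] [0.5009 0.0201 0.0782] [-3.1408e+00 -2.7000e-03  2.8210e-01] [ 0.02 -0.12  0.1 ] 0.0938433186382025
[0.01, 0.01, -0.18] [0.002, -0.003, -1.66]
[-0.01, 0.02, 7.22] [0.002, -0.003, -1.66]
```

>>> play_rows(
  steps=[
    [[0,0,-0.2,0,0,-1.66,1],[0,0,-0.2,0,0,-1.66,1],[0,0,-0.2,0,0,-1.66,1],[0,0,-0.2,0,0,-1.66,1],[0,0,-0.2,0,0,-1.66,1],[0,0,-0.2,0,0,-1.66,1],[0,0,-0.2,0,0,-1.66,1],[0,0,-0.2,0,0,-1.66,1],[0,0,-0.2,0,0,-1.66,1],[0,0,-0.2,0,0,-1.66,1],[0,0,-0.2,0,0,-1.66,1],[0,0,-0.2,0,0,-1.66,1],[0,0,-0.2,0,0,-1.66,1],[0,0,-0.2,0,0,-1.66,1],[0,0,-0.2,0,0,-1.66,1]],
  ],
)

```text
time_s: 11.57
ee_pos: [0.5009, 0.0201, 0.0803]
eef_rot: [3.139, -0.0, 1.944]
force: [-0.1, 0.0, -0.0]
grip_width: 0.0943
```

Run:
```python
from h import *
o=ctrl.get_obs();print(o['time_s'],o['qpos'].round(3),o['ee_pos'].round(4),o['eef_rot'].round(4))
ft,K=cam("top");fs,S=cam("scene")
z=lambda f,x,y,w,h:cv2.resize(f[y:y+h,x:x+w],None,fx=4,fy=4,interpolation=cv2.INTER_CUBIC)
print(proj(S,[[.501,.02,.018],[.501,.02,.036]]),proj(K,[[.501,.02,.036]]))
u=proj(S,[[.501,.02,.036]])[0].astype(int);print(u)
cv2.imwrite("pics/re1.png",np.hstack([z(fs,u[0]-50,u[1]-50,100,100),z(ft,350,180,100,100)]))
```

```text
11.5667 [-0.034  0.338  1.788  0.002  1.013 -1.979] [0.5009 0.0201 0.0803] [ 3.1388e+00 -5.0000e-04  1.9441e+00]
[[372.03893449 191.75607259]
 [372.40585731 185.47645048]] [[400.58741063 222.15884276]]
[372 185]
```

View pics/re1.png

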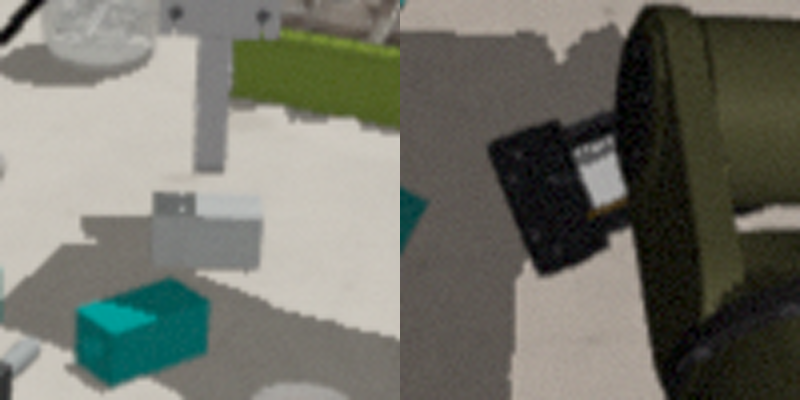

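The scene crop shows the bar lying level at about (373,190), where it was put, with the open fingers above it. Now I'll descend, grip and lift.

>>> play_rows(
  steps=[
    [[0,0,3,0,0,0,1],[0,0,5,0,0,0,1],[0,0,6.5,0,0,0,1],[0,0,7.2,0,0,0,1],[0,0,7.4,0,0,0,1],[0,0,7.4,0,0,0,1],[0,0,7.4,0,0,0,0.2],[0,0,7.4,0,0,0,0.2],[0,0,7.4,0,0,0,0.2],[0,0,7.4,0,0,0,0.2],[0,0,7.4,0,0,0,0.2],[0,0,7.4,0,0,0,0.2],[0,0,7.4,0,0,0,0.2],[0,0,7.4,0,0,0,0.2],[0,0,7.4,0,0,0,0.2]],
  ],
  force=40,
)

```text
time_s: 12.92
ee_pos: [0.5011, 0.0202, 0.0062]
eef_rot: [3.139, -0.001, 1.94]
force: [0.4, -0.6, -0.2]
grip_width: 0.0376
```

```bash
python3 -c "
from h import *
o=ctrl.get_obs();print(o['time_s'],o['qpos'].round(3),o['ee_pos'].round(4),o['eef_rot'].round(4),o['force'].round(2),o['grip_width'])
rows(([.501,.020,.15],down(1.94)),([.4805,.235,.15],down(-.016)),([.4805,.235,.0735],down(-.016)))
"
```

```text
12.9167 [-0.034  0.46   1.826  0.002  0.853 -1.975] [0.5011 0.0202 0.0062] [ 3.1388e+00 -5.0000e-04  1.9400e+00] [ 0.36 -0.63 -0.19] 0.03755738296078163
[-0.01, 0.02, -14.38] [0.003, -0.001, -0.0]
[20.78, 5.87, -14.35] [0.001, -0.003, 1.956]
[20.78, 5.85, -6.7] [0.001, -0.003, 1.956]
```

>>> play_rows(
  steps=[
    [[0,0,0,0,0,0,0.2],[0,0,-4,0,0,0,0.2],[0,0,-8,0,0,0,0.2],[0,0,-12,0,0,0,0.2],[0,0,-14.4,0,0,0.05,0.2],[20.8,5.9,-14.4,0,0,1.956,0.2],[20.8,5.9,-14.4,0,0,1.956,0.2],[20.8,5.9,-14.4,0,0,1.956,0.2],[20.8,5.9,-14.4,0,0,1.956,0.2],[20.8,5.9,-14.4,0,0,1.956,0.2],[20.8,5.9,-14.4,0,0,1.956,0.2],[20.8,5.9,-14.4,0,0,1.956,0.2],[20.8,5.9,-14.4,0,0,1.956,0.2],[20.8,5.9,-14.4,0,0,1.956,0.2],[20.8,5.9,-14.4,0,0,1.956,0.2],[20.8,5.9,-14.4,0,0,1.956,0.2],[20.8,5.9,-14.4,0,0,1.956,0.2],[20.8,5.9,-14.4,0,0,1.956,0.2],[20.8,5.9,-14.4,0,0,1.956,0.2],[20.8,5.9,-14.4,0,0,1.956,0.2]],
  ],
)

```text
time_s: 14.58
ee_pos: [0.4805, 0.2352, 0.1502]
eef_rot: [-3.14, -0.002, 0.08]
force: [-0.5, 0.3, -1.9]
grip_width: 0.036
```

```bash
python3 -c "
from h import *
o=ctrl.get_obs();print(o['time_s'],o['qpos'].round(3),o['ee_pos'].round(4),o['eef_rot'].round(4),o['force'].round(2),o['grip_width'])
rows(([.4805,.235,.15],down(-.016)),([.4805,.235,.0732],down(-.016)))
"
```

```text
14.5833 [3.860e-01 3.180e-01 1.632e+00 1.000e-03 1.190e+00 3.060e-01] [0.4805 0.2352 0.1502] [-3.1405e+00 -1.9000e-03  8.0200e-02] [-0.49  0.34 -1.95] 0.0360357116768284
[-0.0, 0.02, 0.02] [-0.001, -0.002, 0.096]
[-0.02, 0.03, 7.7] [-0.001, -0.002, 0.096]
```

>>> play_rows(
  steps=[
    [[0,0,0,0,-0.002,0.096,0.2],[0,0,3,0,-0.002,0.096,0.2],[0,0,6,0,-0.002,0.096,0.2],[0,0,7.4,0,-0.002,0.096,0.2],[0,0,7.7,0,-0.002,0.096,0.2],[0,0,7.7,0,-0.002,0.096,0.2],[0,0,7.7,0,-0.002,0.096,0.2]],
  ],
)

```text
time_s: 15.17
ee_pos: [0.4811, 0.2355, 0.0741]
eef_rot: [-3.14, -0.001, -0.016]
force: [0.3, -0.4, -1.4]
grip_width: 0.036
```

Run:
```python
from h import *
o=ctrl.get_obs();print(o['time_s'],o['qpos'].round(3),o['ee_pos'].round(4),o['eef_rot'].round(4),o['force'].round(2),o['grip_width'])
fs,S=cam("scene")
R0=R.from_euler("xyz",o["eef_rot"]);m=o["ee_pos"]+R0.apply([0,-.035,-.0118]);print("mouth",m,(proj(S,m)-[295,165])*6+3)
rows(([.4812,.31,.0732],None),([.4808,.305,.0732],down(-.016)))
cv2.imwrite("pics/pre2.png",cv2.resize(fs[165:245,295:375],None,fx=6,fy=6,interpolation=cv2.INTER_CUBIC))
```

```text
15.1667 [3.860e-01 4.150e-01 1.695e+00 1.000e-03 1.031e+00 4.010e-01] [0.4811 0.2355 0.0741] [-3.14e+00 -7.00e-04 -1.58e-02] [ 0.32 -0.41 -1.37] 0.036017691629682665
mouth [0.48161557 0.27044353 0.08596275] [[257.37932078 286.38246673]]
[-0.12, -7.44, 0.14] [0.0, 0.0, 0.0]
[-0.15, -6.94, 0.14] [-0.002, -0.001, 0.0]
```

View pics/pre2.png

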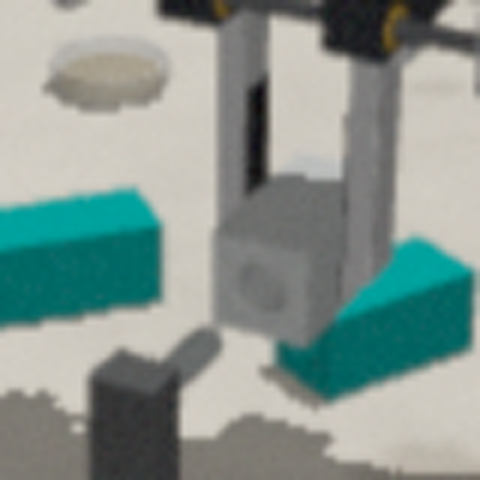

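The mouth sits at crop (262,285), as projected, and now looks dark, as a deep hole would. I'll insert it in stages and watch the force.

>>> play_rows(
  steps=[
    [[0,-2,0.1,0,0,0,0.2],[0,-3.5,0.1,0,0,0,0.2],[0,-4,0.1,0,0,0,0.2],[0,-4.4,0.1,0,0,0,0.2],[0,-4.8,0.1,0,0,0,0.2],[0,-5.2,0.1,0,0,0,0.2],[0,-5.2,0.1,0,0,0,0.2]],
  ],
)

```text
time_s: 15.8
ee_pos: [0.4821, 0.2879, 0.0736]
eef_rot: [-3.14, -0.001, -0.015]
force: [0.2, -0.5, -1.6]
grip_width: 0.0357
```

>>> play_rows(
  steps=[
    [[-0.05,-0.4,0,0,0,0,0.2],[-0.1,-0.8,0,0,0,0,0.2],[-0.1,-1.2,0,0,0,0,0.2],[-0.1,-1.5,0,0,0,0,0.2],[-0.1,-1.6,0,0,0,0,0.2],[-0.1,-1.6,0,0,0,0,0.2]],
  ],
)

```text
time_s: 16.3
ee_pos: [0.4813, 0.3032, 0.0736]
eef_rot: [-3.142, -0.001, -0.015]
force: [-1.2, -6.7, 1.2]
grip_width: 0.0361
```

>>> play_rows(
  steps=[
    [[0,-0.1,0,0,0,0,0.2],[0,-0.2,0,0,0,0,0.2],[0,-0.3,0,0,0,0,0.2],[0,-0.3,0,0,0,0,0.2]],
  ],
)

```text
time_s: 16.63
ee_pos: [0.4813, 0.3035, 0.0736]
eef_rot: [3.136, 0.001, -0.016]
force: [-2.5, -22.8, 7.6]
grip_width: 0.0359
```

Run:
```python
from h import *
o=ctrl.get_obs();print(o['time_s'],o['ee_pos'].round(4),o['force'].round(2),o['moment'].round(3))
fs,S=cam("scene")
R0=R.from_euler("xyz",o["eef_rot"]);t=o["ee_pos"]
e=[t+R0.apply([sx*.018,sy*.035,-.0298]) for sy in(-1,1) for sx in(-1,1)]
print("top corners",((proj(S,e)-[290,175])*8+4).round(0).tolist())
print("collar face/tip",((proj(S,[[.4812,.3453,.095],[.4812,.3093,.085]])-[290,175])*8+4).round(0).tolist())
cv2.imwrite("pics/ins.png",cv2.resize(fs[175:245,290:370],None,fx=8,fy=8,interpolation=cv2.INTER_CUBIC))
```

```text
16.6333 [0.4813 0.3035 0.0736] [ -2.48 -22.8    7.63] [-4.397  0.43  -0.014]
top corners [[326.0, 380.0], [192.0, 345.0], [455.0, 254.0], [327.0, 223.0]]
collar face/tip [[248.0, 406.0], [316.0, 374.0]]
```

View pics/ins.png

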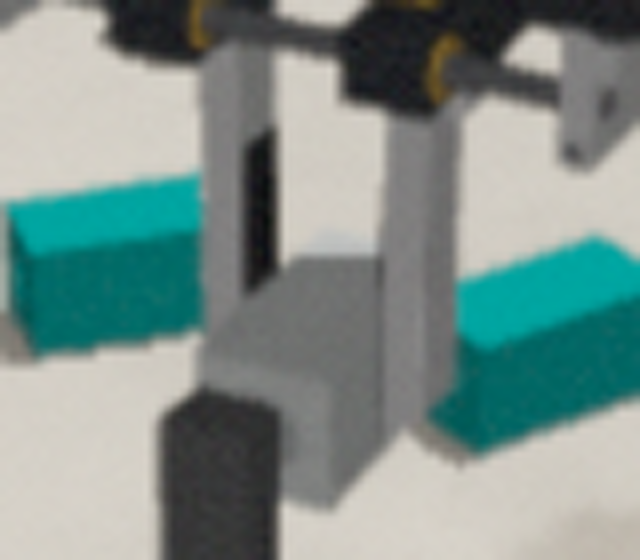

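The bar is on the pin nearly up to the post. The stop came 3 mm earlier than I estimated, so I'll back off, shift slightly sideways and push again. A true bottom should stop it at the same place.

>>> play_rows(
  steps=[
    [[0,0.3,0,0,0,0,0.2],[0,0.5,0,0,0,0,0.2],[0,0.5,0.12,0,0,0,0.2],[0.1,0.5,0.12,0,0,0,0.2],[0.1,0.2,0.12,0,0,0,0.2],[0.1,0,0.12,0,0,0,0.2],[0.1,-0.2,0.12,0,0,0,0.2],[0.1,-0.3,0.12,0,0,0,0.2],[0.1,-0.3,0.12,0,0,0,0.2]],
  ],
)

```text
time_s: 17.43
ee_pos: [0.4823, 0.3036, 0.0723]
eef_rot: [3.13, 0.002, -0.016]
force: [-3.1, -26.0, 8.7]
grip_width: 0.0362
```

```bash
python3 -c "
from h import *
o=ctrl.get_obs();print(o['time_s'],o['qpos'].round(3),o['ee_pos'].round(4),o['eef_rot'].round(4),o['force'].round(2),o['moment'].round(2))"
```

```text
17.4333 [ 0.502  0.489  1.587 -0.01   1.073  0.523] [0.4823 0.3036 0.0723] [ 3.1298e+00  2.5000e-03 -1.5900e-02] [ -3.1  -26.     8.71] [-4.91  0.39  0.03]
```

The stop is the same (y = 0.3036, 26 N), 22.5 mm deeper than in the recess, so this is the bottom of the deep hole. I'll draw off and lift.

>>> play_rows(
  steps=[
    [[-0.1,0.4,-0.05,0.01,0,0,0.2],[-0.1,1,-0.05,0.01,0,0,0.2],[-0.1,2,-0.05,0.01,0,0,0.2],[-0.1,3,-0.05,0.01,0,0,0.2],[-0.1,4.5,-0.05,0.01,0,0,0.2],[-0.1,7,-0.05,0.01,0,0,0.2],[-0.1,8,-0.5,0.01,0,0,0.2],[-0.1,9,-4,0.01,0,0,0.2],[-0.1,10,-8,0.01,0,0,0.2],[-0.1,11,-12,0.01,0,0,0.2],[-0.1,12,-16,0.01,0,0,0.2],[-0.1,12,-20,0.01,0,0,0.2],[-0.1,12,-24,0.01,0,0,0.2],[-0.1,12,-26,0.01,0,0,0.2],[-0.1,12,-26,0.01,0,0,0.2]],
  ],
)

```text
time_s: 18.68
ee_pos: [0.4808, 0.1864, 0.339]
eef_rot: [-3.141, -0.005, -0.016]
force: [-0.9, 0.1, -1.6]
grip_width: 0.0362
```

Run:
```python
from h import *
o=ctrl.get_obs();print(o['time_s'],o['qpos'].round(3),o['ee_pos'].round(4),o['eef_rot'].round(4),o['force'].round(2))
D=[([-1.316,.3,1.5215],[.1739,-.5215,.205]),([.038,.411,1.385],[.5944,.059,.2]),([.038,.633,1.538],[.5952,.0592,.006]),([.362,.302,1.645],[.4815,.2208,.1531]),([-.034,.46,1.826],[.5011,.0202,.0062]),(o['qpos'][:3],o['ee_pos'])]
A=[];b=[]
for q,p in D:
    r=np.cos(q[0])*p[0]+np.sin(q[0])*p[1]; print("lat",-np.sin(q[0])*p[0]+np.cos(q[0])*p[1])
    A+=[[1,0,np.sin(q[1]),np.sin(q[1]+q[2])],[0,1,np.cos(q[1]),np.cos(q[1]+q[2])]];b+=[r,p[2]]
x,res,_,_=np.linalg.lstsq(np.array(A),np.array(b),rcond=None);print(x.round(4),res)
```

```text
18.6833 [ 2.990e-01  1.530e-01  1.395e+00 -1.000e-03  1.588e+00  3.160e-01] [0.4808 0.1864 0.339 ] [-3.1407 -0.0053 -0.0164] [-0.91  0.08 -1.62]
lat 0.036842380891774607
lat 0.036375642719381235
lat 0.03654510565249498
lat 0.03596906905614522
lat 0.037222443175364994
lat 0.03638863666414635
[ 0.0058 -0.0346  0.3681  0.4487] [0.00018376]
```

The forearm is already about horizontal. Rolling joint 4 by +90° points the tool left and the tool's −y end (the deep hole) up, on the free left side. I'll turn in two halves and check in between.

```bash
cat >> h.py <<'E'
def up(phi):c,s=np.cos(phi),np.sin(phi);return R.from_matrix(np.array([[s,-c,0],[0,0,-1],[c,s,0]]).T)
E
python3 -c "
from h import *
rows(([.47,.3,.45],up(np.pi/2)),([.47,.42,.55],up(np.pi/2)))"
```

```text
[-1.21, -11.35, -11.1] [1.57, -0.017, -0.009]
[-1.35, -23.36, -21.09] [1.57, -0.017, -0.009]
```

>>> play_rows(
  steps=[
    [[0,-1,-1.5,0.1,0,0,0.2],[0,-2.5,-3,0.2,0,0,0.2],[0,-4,-4.5,0.3,0,0,0.2],[-0.2,-5.5,-6,0.4,-0.005,0,0.2],[-0.3,-7,-7.5,0.5,-0.005,0,0.2],[-0.4,-8.5,-9,0.6,-0.005,0,0.2],[-0.5,-10,-10.5,0.7,-0.01,0,0.2],[-0.5,-11.5,-12,0.8,-0.01,0,0.2],[-0.5,-11.5,-12,0.8,-0.01,0,0.2]],
  ],
)

```text
time_s: 19.43
ee_pos: [0.4773, 0.3014, 0.4586]
eef_rot: [-2.336, 0.005, -0.014]
force: [-0.1, 0.4, -2.2]
grip_width: 0.0356
```

```bash
python3 -c "
from h import *
o=ctrl.get_obs();print(o['time_s'],o['qpos'].round(3),o['ee_pos'].round(4),o['eef_rot'].round(4),o['force'].round(2),o['grip_width'])
rows(([.47,.42,.55],up(np.pi/2)))"
```

```text
19.4333 [0.145 0.086 1.389 0.794 1.527 0.183] [0.4773 0.3014 0.4586] [-2.3362  0.0051 -0.0143] [-0.09  0.45 -2.15] 0.035599233655537986
[-0.94, -14.79, 2.22] [0.765, -0.012, -0.01]
```

As expected: j4 = 0.79 and j6 is near 0. Now the second half.

>>> play_rows(
  steps=[
    [[-0.1,-2,0.3,0.1,0,0,0.2],[-0.2,-4,0.6,0.2,0,0,0.2],[-0.3,-6,0.9,0.3,0,0,0.2],[-0.5,-8,1.2,0.4,-0.006,-0.005,0.2],[-0.6,-10,1.5,0.5,-0.01,-0.01,0.2],[-0.8,-12,1.8,0.6,-0.012,-0.01,0.2],[-0.9,-14,2.2,0.7,-0.012,-0.01,0.2],[-0.9,-14.8,2.2,0.765,-0.012,-0.01,0.2],[-0.9,-14.8,2.2,0.765,-0.012,-0.01,0.2],[-0.9,-14.8,2.2,0.765,-0.012,-0.01,0.2],[-0.9,-14.8,2.2,0.765,-0.012,-0.01,0.2]],
  ],
)

```text
time_s: 20.35
ee_pos: [0.4704, 0.4196, 0.5496]
eef_rot: [-1.575, -0.0, 0.0]
force: [0.8, 0.2, -2.0]
grip_width: 0.0358
```

Run:
```python
from h import *
o=ctrl.get_obs();print(o['time_s'],o['qpos'].round(3),o['ee_pos'].round(4),o['force'].round(2),o['grip_width'])
R0=R.from_euler("xyz",o["eef_rot"]);print("tool axes",R0.as_matrix().round(3).tolist());rows((o['ee_pos'],up(np.pi/2)))
fs,S=cam("scene");ft,K=cam("top")
t=o["ee_pos"];c=t+R0.apply([0,0,-.0118])
e=[c+R0.apply([sx*.018,sy*.035,.018]) for sy in(-1,1) for sx in(-1,1)]
u=proj(S,c)[0].astype(int);v=proj(K,c)[0].astype(int);print(u,v,"mouth",c+R0.apply([0,-.035,0]))
print("pred corners",((proj(S,e)-u+50)*4+2).round(0).tolist())
z=lambda f,u:cv2.resize(f[max(u[1]-50,0):u[1]+50,max(u[0]-50,0):u[0]+50],(400,400),interpolation=cv2.INTER_CUBIC)
cv2.imwrite("pics/fin.png",np.hstack([z(fs,u),z(ft,v)]))
```

```text
20.35 [ 0.232  0.123  1.561  1.593  1.34  -0.116] [0.4704 0.4196 0.5496] [ 0.85  0.18 -2.04] 0.03576343905222777
tool axes [[1.0, 0.0, -0.0], [0.0, -0.004, 1.0], [0.0, -1.0, -0.004]]
[0.0, 0.0, 0.0] [0.004, 0.0, 0.0]
[303 -59] [128 212] mouth [0.47039903 0.40796858 0.58463334]
pred corners [[225.0, 54.0], [121.0, 62.0], [230.0, 325.0], [131.0, 326.0]]
```

View pics/fin.png

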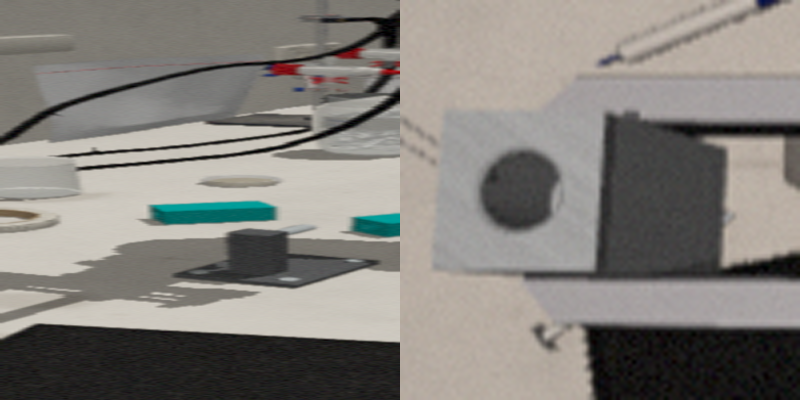

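The top view shows the mouth facing up as a dark, deep hole. I'll compare the bar's corners with a truly vertical bar to check that it didn't tilt in the grip.

Run:
```python
from h import *
o=ctrl.get_obs();ft,K=cam("top");R0=R.from_euler("xyz",o["eef_rot"])
c=o["ee_pos"]+R0.apply([0,0,-.0118]);v=np.array([128,212])
P=[(sx*.018,sy*.035,sz*.018) for sy in(-1,1) for sz in(1,-1) for sx in(-1,1)]
for p,w in zip(P,proj(K,[c+R0.apply(p) for p in P])):print(np.sign(p),((w-v+50)*4+[402,2]).round(0))
for d in(-.05,.05):
    print(d,((proj(K,[c+(R0*R.from_rotvec([d,0,0])).apply(p) for p in P])-v+50)*4+[402,2]).round(0)[[0,2,3,6,7]].tolist())
```

```text
[-1. -1.  1.] [440. 266.]
[ 1. -1.  1.] [454. 107.]
[-1. -1. -1.] [603. 266.]
[ 1. -1. -1.] [615. 108.]
[-1.  1.  1.] [592. 281.]
[1. 1. 1.] [602. 148.]
[-1.  1. -1.] [728. 282.]
[ 1.  1. -1.] [736. 149.]
-0.05 [[435.0, 266.0], [593.0, 266.0], [605.0, 107.0], [733.0, 282.0], [741.0, 149.0]]
0.05 [[446.0, 265.0], [613.0, 267.0], [624.0, 108.0], [722.0, 282.0], [730.0, 150.0]]
```

The observed corners differ from those of a vertical bar by a uniform offset of about −8 px at 4× (2 px), so the tilt is under 0.01 rad. The mouth is at z ≈ 0.585 m. Handing in.

```bash
python3 -c "
from h import *
o=ctrl.get_obs();print(o['time_s'],o['grip_width'],o['joint_vel'].round(3));print(ctrl.hand_in())"
```

```text
20.5 0.03577586670027602 [ 0.001  0.002  0.005  0.01  -0.002 -0.004]
the job is handed in; nothing more can be done
None
```

I found the deep hole on the gauge pin and handed the job in at 20.5 s, with the standoff held upright and the deep hole pointing up. No verdict was reported.

- **Feeling for the hole:** The first end I tried stopped about 7 mm in, so it was the recess. Turning the standoff directly would have taken the last joint past its range. I set it down on clear bench, regrasped it a half turn round and tried the other end. That end went 22.5 mm further before stopping, at the same place twice (23 N and 26 N).
- **Final pose:** The mouth is about 0.58 m above the bench. The top camera shows the hole facing up, and the tilt is under 0.01 rad by the corner check. The grip reads 36 mm and the arm was still.

**Didn't agree or wasn't checked:**
- The deep stop came about 3 mm earlier than my estimate. I put this down to an initial grasp about 2 mm off centre, which I did not confirm.
- The final corners sat about 2 px from prediction, all in the same direction, so I took it as calibration error.
- The scene camera could not see the final pose.
- I planned all paths clear of the dishes, tape, timer and beaker and saw no sign of contact, but did not measure their positions again at the end.

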